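# Clamp a coupon under the pressure arm of an infrared spectrometer

### The job

The blue coupon is lying in its place on the spectrometer's sample plate: clamp it there for the measurement. Swing the pressure arm over it until it rests against its stop, then turn the knob clockwise until the tip meets the coupon and snug it up by about a third of a turn more, so that it presses firmly on its spring but is not screwed solid. Do not drag the tip across the coupon or shift it, leave everything else where it is, and let go of the knob.

Things in the scene. Friction and masses are not known exactly. Their poses are not given: they have to be found in the camera images.
- spectrometer: compact infrared spectrometer, fixed: cream housing 270 x 280 mm, top 94 mm above the bench, with a steel sample plate (130 x 110 mm, top at 100 mm). Origin on the bench under the measuring point, the middle of the plate; -x is its front, +y its left as the operator sees it. On the left of the plate a short column, axis 87 mm to +y of the measuring point, carries the pressure arm.
- press_arm (a joint): swing of the pressure arm about the column, rad: 0 = home on its stop, screw over the measuring point, arm along the instrument's -y; grows anticlockwise seen from above (arm towards the back) to 1.35. It stays where left; about 3 N at the knob swings it. The arm's top is 158 to 164 mm above the bench; nothing of the instrument is higher but screw and knob.
- swing_pivot (a point): point on the arm's swing axis, 146 mm above the bench; the screw's axis is 87 mm from it, horizontally
- knob_grip (a point): point on the axis of the black knob, 12 mm below its top. The knob is round, 44 mm in diameter, 28 mm tall, with a red disc and a white line on top; it caps the upright screw at the arm's free end. With the screw fully up this point is 208 mm above the bench, and 28 mm of bare screw (11 mm diameter) show between knob and arm. The knob rides down with the screw.
- press_knob (a joint): turn of the knob, rad: 0 = screw fully up, growing clockwise seen from above, which drives screw, knob and tip down by 8 mm a turn (1.273 mm per rad); end of thread at 12.5. Turning takes about 0.10 N m while the tip is free, 0.12 at first touch, 0.14 a third of a turn on and 0.18 when the spring goes solid; it stays where it is left.
- tip_face (a point): centre of the face of the steel tip (12 mm diameter) under the screw, the pad that presses the coupon; on the screw's axis, 96 mm below knob_grip while free. It sits on a preloaded spring: on meeting the coupon it stops, the knob's torque rises, and the screw goes on down over it, pressing with 15 N at first and 6 N more per mm; after 8 mm (one turn) the spring is solid, which damages the crystal.
- press_tip: the tip itself; origin at point tip_face, z up
- coupon: blue painted steel coupon, 40 x 60 x 5 mm, loose, lying flat on the sample plate over the measuring point, so that its top is 105 mm above the bench; origin under its centre. It is already in its place.
- spare_coupon: green painted steel coupon, 40 x 60 x 5 mm, lying on the front right corner of the housing's top; origin under its centre
- deck_vial: glass vial with a blue cap, 23 mm diameter, 44 mm tall, standing on the right of the housing's top; origin under its centre
- vial_rack: pale rack, 90 x 150 x 28 mm, full of small blue-capped vials (44 mm tall in all), on the bench to the left; origin under its centre
- wash_bottle: white wash bottle with a red cap and spout, 68 mm diameter, 180 mm tall, on the bench to the right; origin under its centre
- beaker: glass beaker, 68 mm diameter, 85 mm tall, on the bench to the left; origin under its centre
- wipes_box: white and green box of wipes, 115 x 125 x 85 mm, on the bench to the right; origin under its centre
- tweezers: steel tweezers, 126 mm long, 22 mm wide, lying on the bench to the left; origin under their middle
Not all that is in view belongs to the job. Of the things like the coupon, leave any that is yellow; of the rest the smaller one is meant.

How it is judged:
By the outcome, as a careful person would: the job done as asked, in the order asked, and still so for the second after the job is handed in, with the robot touching nothing.
It also fails if it takes over 72 s, if anything falls off the work surface, if the arm or the gripper's body presses on something with over 40 N, if the wrist force passes 120 N, or if a joint passes its speed limit or range.

### The arm

A 6-joint arm with a two-finger parallel gripper is mounted at the origin on the work surface. World frame = base frame: x ahead of the robot, y to its left, z up, the work surface at z = 0. Lengths are in m, angles in rad, forces in N, time in s.
With the tool pointing down it reaches from about 0.375 to 0.9 m from the base axis. Payload 3.1 kg.
Tool frame: the origin (TCP) lies at the very end of the fingers, on their centre line; the grasp point (between the pads) lies 19 mm behind it (manip.pinch_z is the distance from the TCP to the grasp point, in m); z points along the fingers, y is the line along which they close (so a half turn about z gives the same grasp; the last joint's range is limited). The gripper opens to 85 mm and grips with 20 to 120 N. Pads are 22 mm wide; open, the fingers measure 114 mm over their backs; the gripper's body (76 mm by 85 mm) begins 54 mm behind the grasp point. The pads swing forward as they close: fully open they stand 13 mm farther back than shut.
Start: joints at [1.034, 0.527, 1.433, -0, 1.181, -0.178], TCP at [0.219, 0.585, 0.231] pointing down, gripper open.
Joint ranges: [-3.08, 3.08], [-0.75, 2.2], [0.22, 2.44], [-1.43, 4.57], [0, 2.65], [-2.85, 2.85]. Speed limits (rad/s): [2.79, 2.79, 3.14, 3.14, 3.14, 3.14].

### API

Orientations are given as a unit quaternion [x, y, z, w].
In Python, from station import manip gives the robot as it stands.
- The arm moves only by the tool servo_tool, never from a script. Its argument "commands" is one flat list of numbers, 7 for each row, row after row: the shift along the tool's x, y, z each as a share of 500 mm, from -1 to 1, then the turn, a rotation vector about the tool's x, y, z each as a share of 360 degrees, from -1 to 1, then the opening, from -1 (shut) to 1 (fully open). In form: [dx, dy, dz, rx, ry, rz, claw, dx, dy, dz, rx, ry, rz, claw, ...]. A call has 1 to 12 rows; each row shifts and turns the commanded pose from where the row before left it, along the tool's axes as they then stand; what a row does not reach is not made up. A row lasts 1/12 s, in which the tool goes at most 41.7 mm and 7.16 degrees, less where a joint would pass 70% of its speed; a pose out of reach is approached as far as the arm can. A call with a number of a shift or a turn outside -1 to 1 is refused whole. A call with a gripper value outside its range is refused whole. The fingers move at their own pace and stop on an object; "force" is the grip in N (left out, the last holds). Time passes only in rows, so rows that do not move let the fingers close. It gives the time, the measured TCP pose, the force, the opening and the grip force at its end, in the units of the state.
- manip.sense(): the state, without advancing time (a new reading comes with each control period).
- manip.snapshot(name): name is "scene" or "top" or "wrist"; returns a dict with "img" (420x560x3 uint8, red, green, blue), "mtx" (3x3 intrinsics, pixels), "world_to_cam" (4x4, takes a point from world to camera coordinates). Camera axes: x right, y up, looking along -z (the intrinsics and any distortion apply to the point x, -y, -z); pixel columns grow to the right and rows downward; lengths in m; the calibration is good to about 2 mm. A picture is of the moment at which its call begins. There is no depth.
- manip.sign_off(): hands the job in; it is judged then, once.
Trained networks look in a picture, given as the dict that the camera call returned (one of the last four; its "shot" number tells which), for a name from the list of things; names that differ only in an ending like _2 or _b are one class to them, and where a whole thing is asked for, a point or a joint stands for the part that bears it (a point fixed in the world has none). Each returns a list of dicts, best first, with "conf" (0 to 1); they miss things now and then, are a little off and sometimes report something else, mostly with a low value. They report only what shows in the picture. A call takes as long as a camera call. They do not tell look-alikes from the thing itself.
- manip.look_for(picture, query): "box" ([left, top, width, height] in pixels, round what is visible of it).
- manip.silhouettes(picture, query): "pixels" (420x560 bool, what is visible of it) and "box" ([left, top, width, height] in pixels, round what is visible of it).
The state is a dict: "t": time; "q": joint angles; "qd": joint speeds; "tau": joint torques, N m; "tcp_pos": TCP position; "tool_rot": TCP orientation; "force": force on the tool from outside, world axes, zero at the start; "ft_torque": the same for the moment, N m; "finger_gap": opening from 0.0 (shut) to 1.0 (fully open); "gripper_force": force on a finger pad.
Only numpy, scipy, OpenCV 4.12 (cv2) and the standard library are available. Lean on these libraries where they do the work, as an engineer would, in place of code of your own. Each camera call takes 0.05 s, during which the arm holds its last target. There are 200 camera calls.

## Working session

There is one attempt and no reset: what is moved stays moved. The work goes in short steps, Python scripts to look and compute and a tool call to move; the robot and the scene stay as the last step left them, time stands still between calls to the robot, and variables do not carry over. Pictures are saved under pics/ and viewed, at most 10 in all, crops included, and the job is handed in when it is done.

Besides the shell and the picture viewer there is one more tool, called after ">>>" as a command line: name --argument value ..., lists and objects as JSON in quotes. servo_tool: Moves the arm, as the interface text tells. Its arguments: {"type":"object","properties":{"commands":{"type":"array"},"force":{"type":"number"}},"required":["commands"]}

```bash
mkdir -p pics
cat > h.py <<'E'
import numpy as np, cv2
from station import manip
def snap(n,save=None):
    p=manip.snapshot(n)
    if save: cv2.imwrite('pics/'+save,p['img'][:,:,::-1])
    return p
def proj(p,P):
    P=np.atleast_2d(P); c=(p['world_to_cam']@np.c_[P,np.ones(len(P))].T)[:3]
    c=np.array([c[0],-c[1],-c[2]]); u=p['mtx']@c; return (u[:2]/u[2]).T
def back(p,uv,z):
    d=np.linalg.inv(p['mtx'])@np.array([uv[0],uv[1],1.]); d=np.array([d[0],-d[1],-d[2]])
    R=p['world_to_cam'][:3,:3];t=p['world_to_cam'][:3,3]; o=-R.T@t; d=R.T@d
    return o+d*(z-o[2])/d[2]
E
python3 - <<'E'
from h import *
print(manip.sense())
for n in('scene','top'):
    p=snap(n,n+'0.png'); print(n,p.keys(),p['mtx'].tolist())
    for q in('spectrometer','press_arm','knob_grip','press_knob','coupon','spare_coupon','press_tip','swing_pivot','deck_vial','wash_bottle'):
        try: print(q,[(np.round(r['box']).tolist(),round(r['conf'],2)) for r in manip.look_for(p,q)[:3]])
        except Exception as e: print(q,e)
E
```

```text
{'t': 0.0, 'q': array([ 1.03453557e+00,  5.28461844e-01,  1.43392124e+00,  4.03447665e-06,
        1.18139135e+00, -1.78492406e-01]), 'qd': array([ 2.49234023e-04, -1.30028175e-03,  3.21971015e-05,  5.19768515e-04,
        3.52998384e-04, -5.14763890e-04]), 'tau': array([ 1.09603359e-03, -4.42347872e+01, -1.78032732e+01, -2.27051078e-04,
        8.57745472e-03,  2.14810569e-05]), 'tcp_pos': array([0.21845673, 0.58480575, 0.23033025]), 'tool_rot': array([ 1.77932315e-01,  9.84042124e-01, -1.02130940e-03, -3.83359045e-04]), 'force': array([-0.17870019,  0.11079663, -0.13143615]), 'ft_torque': array([-0.00496003, -0.01526996, -0.0106264 ]), 'gripper_force': 0.0, 'finger_gap': 0.9992465220101598}
scene dict_keys(['img', 'mtx', 'world_to_cam', 'shot']) [[483.76213824289124, 0.0, 282.31958756895875], [0.0, 483.76213824289124, 205.77176711503174], [0.0, 0.0, 1.0]]
spectrometer [([212.0, 211.0, 144.0, 120.0], 0.61)]
press_arm [([282.0, 226.0, 48.0, 39.0], 0.95)]
knob_grip [([283.0, 226.0, 19.0, 21.0], 0.6)]
press_knob [([282.0, 224.0, 15.0, 26.0], 0.63)]
coupon [([197.0, 244.0, 24.0, 21.0], 
[... 369 characters left out ...]
67, 202.97410924449548], [0.0, 0.0, 1.0]]
spectrometer [([213.0, 131.0, 106.0, 104.0], 0.84), ([455.0, 255.0, 40.0, 27.0], 0.67)]
press_arm [([231.0, 133.0, 30.0, 53.0], 0.85)]
knob_grip [([244.0, 134.0, 17.0, 20.0], 0.56)]
press_knob [([241.0, 136.0, 18.0, 16.0], 0.74), ([457.0, 257.0, 38.0, 26.0], 0.46)]
coupon [([250.0, 244.0, 20.0, 21.0], 0.7), ([338.0, 161.0, 24.0, 29.0], 0.62), ([257.0, 177.0, 23.0, 18.0], 0.6)]
spare_coupon [([283.0, 210.0, 19.0, 15.0], 0.75)]
press_tip [([138.0, 271.0, 29.0, 24.0], 0.55)]
swing_pivot [([216.0, 134.0, 104.0, 96.0], 0.76)]
deck_vial [([137.0, 270.0, 30.0, 24.0], 0.66)]
wash_bottle [([457.0, 256.0, 39.0, 26.0], 0.84), ([228.0, 134.0, 32.0, 52.0], 0.54)]
```

Run:
```python
import cv2,numpy as np
a=cv2.imread('pics/scene0.png');b=cv2.imread('pics/top0.png')
A=cv2.resize(a[190:340,190:390],(800,600),interpolation=cv2.INTER_CUBIC)
B=cv2.resize(b[110:260,190:390],(800,600),interpolation=cv2.INTER_CUBIC)
cv2.imwrite('pics/a1.png',A);cv2.imwrite('pics/b1.png',B)
```

```text
(no output)
```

View pics/a1.png

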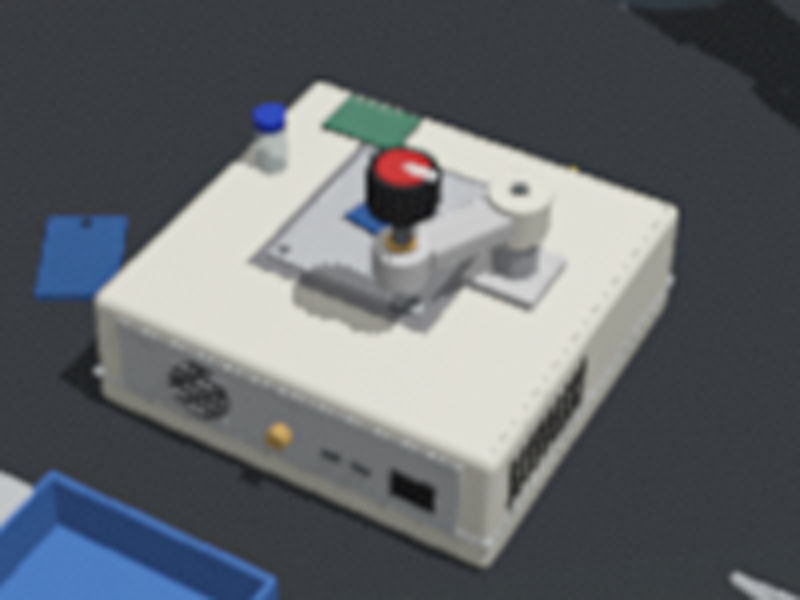

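View pics/b1.png

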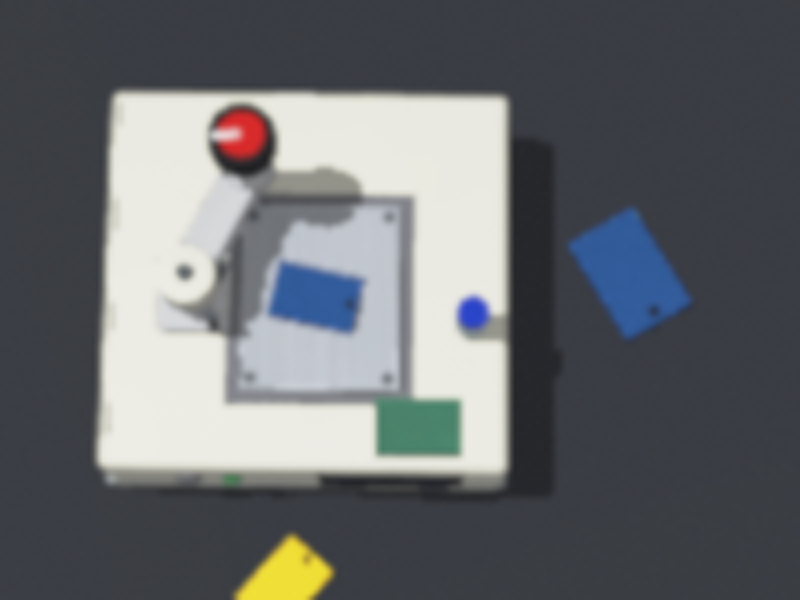

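View pics/top0.png

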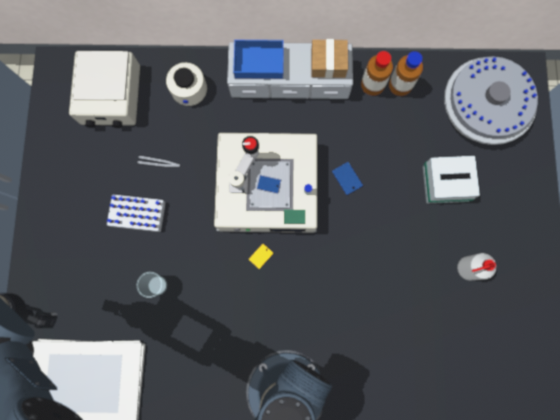

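The top view shows the instrument squared to the world with its front towards the robot. The pivot is at about (237,178), the knob top at (250,144) and the blue coupon on the plate at (269,184). The larger blue coupon lying on the bench and the yellow one are not part of the job.

Run:
```python
from h import *
p=snap('top')
im=p['img'].astype(int)
c=lambda u,v:(190+u/4,110+v/4)
for n,uv,z in [('pivot',c(187,272),.164),('knobtop',c(242,135),.22)]+[('h%d'%i,c(*x),.094) for i,x in enumerate([(113,92),(508,96),(507,472),(98,466)])]+[('plate%d'%i,c(*x),.1) for i,x in enumerate([(240,200),(413,197),(410,402),(228,402)])]+[('coup%d'%i,c(*x),.105) for i,x in enumerate([(281,262),(363,280),(352,332),(269,313)])]+[('vial',c(473,313),.138)]:
    print(n,back(p,uv,z).round(4))
r=(im[:,:,0]>150)&(im[:,:,1]<90)&(im[:,:,2]<90)
r[:, :235]=0; r[:,265:]=0; r[:130]=0; r[165:]=0
v,u=np.nonzero(r); print('red',u.mean(),v.mean(),back(p,(u.mean(),v.mean()),.22))
s=snap('scene')
im=s['img'].astype(int); r=(im[:,:,0]>150)&(im[:,:,1]<90)&(im[:,:,2]<90); r[:220]=0;r[250:]=0;r[:,:275]=0;r[:,305:]=0
v,u=np.nonzero(r); print('red',u.mean(),v.mean(),back(s,(u.mean(),v.mean()),.22))
print('pivot scene',back(s,(190+519/4,190+188/4),.164))
w=snap('wrist'); R=w['world_to_cam'][:3,:3];t=w['world_to_cam'][:3,3]
print('wristcam',-R.T@t, R.round(3).tolist(), w['mtx'][0].tolist())
```

```text
pivot [0.5598 0.1371 0.164 ]
knobtop [0.6358 0.0989 0.22  ]
h0 [0.7071 0.2007 0.094 ]
h1 [ 0.7072 -0.0779  0.094 ]
h2 [ 0.4398 -0.0769  0.094 ]
h3 [0.4409 0.2009 0.094 ]
plate0 [0.6274 0.1086 0.1   ]
plate1 [ 0.6309 -0.0114  0.1   ]
plate2 [ 0.4863 -0.0106  0.1   ]
plate3 [0.4849 0.1132 0.1   ]
coup0 [0.5821 0.079  0.105 ]
coup1 [0.57   0.0224 0.105 ]
coup2 [0.5335 0.0295 0.105 ]
coup3 [0.5461 0.0864 0.105 ]
vial [ 0.5402 -0.0516  0.138 ]
red 250.6024096385542 142.81927710843374 [0.63826589 0.09871276 0.22      ]
red 289.0952380952381 231.17460317460316 [0.6383133  0.09606601 0.22      ]
pivot scene [0.5568747 0.1373234 0.164    ]
wristcam [0.14858859 0.6109347  0.37344039] [[0.352, 0.936, 0.001], [-0.895, 0.336, -0.294], [-0.275, 0.102, 0.956]] [292.77905813296337, 0.0, 277.3471144496536]
```

>>> servo_tool --commands '[0, 0, -0.04, 0, 0, 0, 1, 0, 0, -0.04, 0, 0, 0, 1, -0.0625, -0.0344, 0, 0, 0, 0, 1, -0.0625, -0.0344, 0, 0, 0, 0, 1, -0.0625, -0.0344, 0, 0, 0, 0, 1, -0.0625, -0.0344, 0, 0, 0, 0, 1, -0.0625, -0.0344, 0, 0, 0, 0, 1, -0.0625, -0.0344, 0, 0, 0, 0, 1, -0.0625, -0.0344, 0, 0, 0, 0, 1, -0.0625, -0.0344, 0, 0, 0, 0, 1, -0.0625, -0.0344, 0, 0, 0, 0, 1, -0.0625, -0.0344, 0, 0, 0, 0, 1]'

```text
t: 2.25
tcp_pos: [0.4522, 0.3134, 0.2715]
tool_rot: [0.178, 0.984, 0.0, 0.0]
force: [0.2, 0.2, 0.6]
finger_gap: 0.999
gripper_force: 0.0
```

>>> servo_tool --commands '[-0.0625, -0.0344, 0, 0, 0, 0, 1, -0.0625, -0.0344, 0, 0, 0, 0, 1, -0.0625, -0.0344, 0, 0, 0, 0, 1, -0.0625, -0.0344, 0, 0, 0, 0, 1, -0.0625, -0.0344, 0, 0, 0, 0, 1, -0.0625, -0.0344, 0, 0, 0, 0, 1, -0.0625, -0.0344, 0, 0, 0, 0, 1, -0.0625, -0.0344, 0, 0, 0, 0, 1, 0, 0, 0, 0, 0, -0.019, 1, 0, 0, 0, 0, 0, -0.019, 1, 0, 0, 0, 0, 0, -0.019, 1, 0, 0, 0, 0, 0, -0.019, 1]'

```text
t: 3.25
tcp_pos: [0.6374, 0.0979, 0.271]
tool_rot: [-0.062, 0.998, 0.0, -0.0]
force: [0.3, -0.2, -0.7]
finger_gap: 0.998
gripper_force: 0.0
```

>>> servo_tool --commands '[0, 0, 0, 0, 0, -0.019, 1, 0, 0, 0, 0, 0, -0.019, 1, 0, 0, 0, 0, 0, -0.019, 1, 0, 0, 0, 0, 0, -0.019, 1, 0, 0, 0, 0, 0, -0.019, 1, 0, 0, 0, 0, 0, -0.019, 1, 0, 0, 0, 0, 0, -0.019, 1, 0, 0, 0, 0, 0, 0, 1]'

```text
t: 3.92
tcp_pos: [0.6373, 0.0984, 0.2713]
tool_rot: [-0.461, 0.888, 0.0, -0.0]
force: [-0.7, -0.7, -0.7]
finger_gap: 0.999
gripper_force: 0.0
```

```bash
cat > st.py <<'E'
from h import *
from scipy.spatial.transform import Rotation as Ro
def tool():
    s=manip.sense(); R=Ro.from_quat(s['tool_rot']).as_matrix(); return s,R
E
python3 - <<'E'
from st import *
s,R=tool(); print(s['t'],s['q'].round(3),s['tcp_pos'].round(4),R.round(3).tolist())
w=snap('wrist','w1.png')
for q in('knob_grip','press_knob'): print(q,[(np.round(r['box']).tolist(),round(r['conf'],2)) for r in manip.look_for(w,q)[:3]])
print(proj(w,[[.6375,.0975,.22]]))
E
```

```text
3.9167 [-0.02   0.516  1.334 -0.     1.292 -2.548] [0.6373 0.0984 0.2713] [[-0.576, -0.818, -0.0], [-0.818, 0.576, -0.0], [0.0, 0.0, -1.0]]
knob_grip [([250.0, 200.0, 60.0, 64.0], 0.9)]
press_knob [([247.0, 197.0, 64.0, 70.0], 0.81)]
[[276.94993418 233.83079266]]
```

View pics/w1.png

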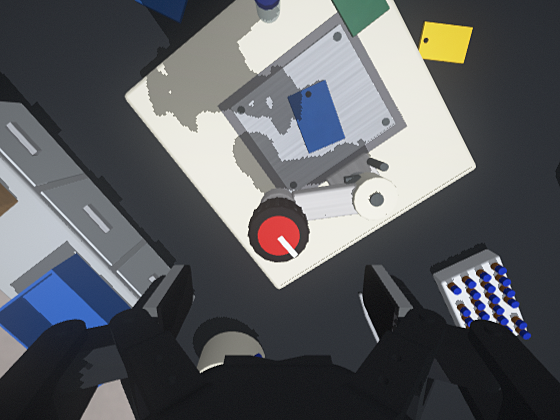

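The wrist view shows the red knob disc at (278,236) and the pivot cap at (376,199). I'll triangulate both over the three cameras.

```bash
cat >> st.py <<'E'
from scipy.optimize import least_squares
def red(p,guess,r=25):
    hsv=cv2.cvtColor(p['img'],cv2.COLOR_RGB2HSV).astype(int)
    m=((hsv[:,:,0]<8)|(hsv[:,:,0]>172))&(hsv[:,:,1]>150)&(hsv[:,:,2]>90)
    g=np.zeros_like(m,dtype=np.uint8); cv2.circle(g,tuple(int(x) for x in guess),r,1,-1)
    m=(m&(g>0)).astype(np.uint8)
    pts=cv2.findNonZero(m)
    (c,rad)=cv2.minEnclosingCircle(pts) ; e=cv2.fitEllipse(cv2.convexHull(pts)); return np.array(e[0]),rad
def tri(obs,x0):
    return least_squares(lambda X:np.concatenate([(proj(p,X)[0]-c)*k for p,c,k in obs]),x0)
E
python3 - <<'E'
from st import *
x0=[.638,.098,.22]; obs=[];ob2=[]
for n,r,k,pv in(('top',10,1,(236.75,178)),('scene',9,1,(319.75,237)),('wrist',32,.5,(376,199))):
    p=snap(n); c,rad=red(p,proj(p,x0)[0],r); print(n,c,rad,back(p,c,.22).round(4),back(p,c,.21).round(4),'piv',back(p,pv,.164).round(4)); obs.append((p,c,k)); ob2.append((p,np.array(pv),k))
for o,x in((obs,x0),(ob2,[.558,.137,.164])):
    s=tri(o,x); print(s.x.round(4),s.fun.round(2))
E
```

```text
Traceback (most recent call last):
  File "st.py", line 12, in red
    (c,rad)=cv2.minEnclosingCircle(pts) ; e=cv2.fitEllipse(cv2.convexHull(pts)); return np.array(e[0]),rad
            ~~~~~~~~~~~~~~~~~~~~~~^^^^^
cv2.error: OpenCV(4.12.0) /io/opencv/modules/imgproc/src/shapedescr.cpp:201: error: (-215:Assertion failed) count >= 0 && (depth == CV_32F || depth == CV_32S) in function 'minEnclosingCircle'
```

Run:
```python
from st import *
x0=[.638,.098,.22]; obs=[];ob2=[]
for n,r,k,pv in(('top',10,1,(236.75,178)),('scene',9,1,(319.75,237)),('wrist',32,.5,(376,199))):
    p=snap(n)
    try: c,rad=red(p,proj(p,x0)[0],r)
    except Exception: c,rad={'top':(250.5,143.2),'scene':(290,231.5)}[n],-1
    print(n,c,rad,back(p,c,.22).round(4),back(p,c,.21).round(4),'piv',back(p,pv,.164).round(4)); obs.append((p,np.array(c),k)); ob2.append((p,np.array(pv),k))
for o,x in((obs,x0),(ob2,[.558,.137,.164])):
    s=tri(o,x); print(s.x.round(4),s.fun.round(2))
```

```text
top (250.5, 143.2) -1 [0.6373 0.0989 0.22  ] [0.6405 0.0997 0.21  ] piv [0.5598 0.1371 0.164 ]
scene [290.31958008 231.62120056] 6.670932292938232 [0.6383 0.0993 0.22  ] [0.6271 0.0932 0.21  ] piv [0.5569 0.1373 0.164 ]
wrist [278.25561523 235.22393799] 20.821447372436523 [0.6374 0.0989 0.22  ] [0.6397 0.1021 0.21  ] piv [0.5603 0.139  0.164 ]
[0.6375 0.099  0.2194] [-0.01 -0.04  0.07 -0.01 -0.03 -0.03]
[0.56   0.1379 0.1661] [-0.41 -0.29 -0.3   0.11  0.19 -0.26]
```

>>> servo_tool --commands '[-0.0012, 0, 0.042, 0, 0, 0, 1, 0, 0, 0.042, 0, 0, 0, 1, 0, 0, 0.042, 0, 0, 0, 1, 0, 0, 0.041, 0, 0, 0, 1, 0, 0, 0, 0, 0, 0, -1, 0, 0, 0, 0, 0, 0, -1, 0, 0, 0, 0, 0, 0, -1, 0, 0, 0, 0, 0, 0, -1, 0, 0, 0, 0, 0, 0, -1, 0, 0, 0, 0, 0, 0, -1]' --force 40

```text
t: 5.1
tcp_pos: [0.6377, 0.0997, 0.1898]
tool_rot: [-0.46, 0.888, 0.0, 0.001]
force: [-4.5, 2.0, 6.7]
finger_gap: 0.502
gripper_force: 41.0
```

```bash
cat > s.py <<'E'
from st import *
s,R=tool(); print(s['t'],s['q'].round(3),s['tcp_pos'].round(4),'yawx',np.degrees(np.arctan2(R[1,0],R[0,0])).round(2),'F',s['force'].round(2),'M',s['ft_torque'].round(3),s['finger_gap'].round(3),s['gripper_force'].round(1))
E
python3 s.py
```

```text
Traceback (most recent call last):
  File "s.py", line 2, in <module>
    s,R=tool(); print(s['t'],s['q'].round(3),s['tcp_pos'].round(4),'yawx',np.degrees(np.arctan2(R[1,0],R[0,0])).round(2),'F',s['force'].round(2),'M',s['ft_torque'].round(3),s['finger_gap'].round(3),s['gripper_force'].round(1))
                                                                                                                                                                             ^^^^^^^^^^^^^^^^^^^^^
AttributeError: 'float' object has no attribute 'round'
```

>>> servo_tool --commands '[0.0105, -0.0013, 0, 0, 0, 0.0098, -1, 0.0105, -0.0013, 0, 0, 0, 0.0098, -1, 0.0105, -0.0013, 0, 0, 0, 0.0098, -1, 0.0105, -0.0013, 0, 0, 0, 0.0098, -1, 0.0105, -0.0013, 0, 0, 0, 0.0098, -1, 0.0105, -0.0013, 0, 0, 0, 0.0098, -1]'

```text
t: 5.6
tcp_pos: [0.6192, 0.0752, 0.1898]
tool_rot: [-0.287, 0.958, 0.001, 0.002]
force: [-2.4, 5.1, 5.4]
finger_gap: 0.503
gripper_force: 41.1
```

```bash
cat > s.py <<'E'
from st import *
s,R=tool(); r=s['tcp_pos'][:2]-[.5598,.138]
print(s['t'],s['q'].round(3),s['tcp_pos'].round(4),'yawx',round(np.degrees(np.arctan2(R[1,0],R[0,0])),2),'F',s['force'].round(2),'M',s['ft_torque'].round(3),s['finger_gap'],s['gripper_force'],'r,ang',np.hypot(*r).round(4),np.degrees(np.arctan2(r[0],-r[1])).round(2))
E
python3 s.py
```

```text
5.6 [-0.059  0.572  1.479  0.003  1.087 -2.215] [0.6192 0.0752 0.1898] yawx -146.59 F [-2.42  5.11  5.37] M [0.89  0.346 0.088] 0.5025434561882312 41.13310754299164 r,ang 0.0864 43.42
```

>>> servo_tool --commands '[0.0105, -0.0013, 0, 0, 0, 0.0098, -1, 0.0105, -0.0013, 0, 0, 0, 0.0098, -1, 0.0105, -0.0013, 0, 0, 0, 0.0098, -1, 0.0105, -0.0013, 0, 0, 0, 0.0098, -1, 0.0105, -0.0013, 0, 0, 0, 0.0098, -1, 0.0105, -0.0013, 0, 0, 0, 0.0098, -1, 0.0105, -0.0013, 0, 0, 0, 0.0098, -1, 0.0105, -0.0013, 0, 0, 0, 0.0098, -1, 0.0105, -0.0013, 0, 0, 0, 0.0098, -1, 0.0105, -0.0013, 0, 0, 0, 0.0098, -1, 0.0105, -0.0013, 0, 0, 0, 0.0098, -1]'

```text
t: 6.52
tcp_pos: [0.5685, 0.0524, 0.1898]
tool_rot: [0.047, 0.999, 0.001, 0.004]
force: [0.9, 5.7, 2.9]
finger_gap: 0.503
gripper_force: 41.0
```

```bash
python3 s.py
```

```text
6.5167 [-0.105  0.504  1.619  0.003  1.012 -1.583] [0.5685 0.0524 0.1898] yawx 174.58 F [0.88 5.74 2.93] M [ 0.783 -0.25   0.145] 0.5031994149955761 40.96484899520874 r,ang 0.086 5.83
```

>>> servo_tool --commands '[0.0105, -0.0013, 0, 0, 0, 0.0098, -1, 0.004, -0.0005, 0, 0, 0, 0.004, -1, 0, 0, 0, 0, 0, 0, -1, 0, 0, 0, 0, 0, 0, -1]'

```text
t: 6.85
tcp_pos: [0.5609, 0.052, 0.1897]
tool_rot: [0.089, 0.996, 0.001, 0.003]
force: [1.9, 4.7, 7.8]
finger_gap: 0.502
gripper_force: 41.2
```

>>> servo_tool --commands '[0.003, 0, 0, 0, 0, 0.002, -1, 0, 0, 0, 0, 0, 0, -1, 0, 0, 0, 0, 0, 0, -1]'

```text
t: 7.1
tcp_pos: [0.5599, 0.052, 0.1897]
tool_rot: [0.095, 0.995, 0.001, 0.003]
force: [2.2, 5.5, 6.4]
finger_gap: 0.501
gripper_force: 41.2
```

```bash
python3 s.py
```

```text
7.1 [-0.107  0.494  1.639  0.002  1.002 -1.488] [0.5599 0.052  0.1897] yawx 169.09 F [2.2  5.53 6.43] M [ 0.761 -0.208 -0.082] 0.5006941621338644 41.22802197933197 r,ang 0.086 0.05
```

>>> servo_tool --commands '[0.003, 0.001, 0, 0, 0, 0.001, -1, 0, 0, 0, 0, 0, 0, -1]'

```text
t: 7.27
tcp_pos: [0.5595, 0.0521, 0.1897]
tool_rot: [0.098, 0.995, 0.0, 0.004]
force: [4.9, 2.3, 6.8]
finger_gap: 0.503
gripper_force: 41.0
```

>>> servo_tool --commands '[0.003, 0.001, 0, 0, 0, 0.001, -1, 0, 0, 0, 0, 0, 0, -1]'

```text
t: 7.43
tcp_pos: [0.5594, 0.0522, 0.1898]
tool_rot: [0.101, 0.995, -0.0, 0.006]
force: [6.9, 0.7, 4.5]
finger_gap: 0.503
gripper_force: 40.9
```

>>> servo_tool --commands '[0.003, 0, 0, 0, 0, 0, -1, 0, 0, 0, 0, 0, 0, -1]'

```text
t: 7.6
tcp_pos: [0.5593, 0.0522, 0.1898]
tool_rot: [0.101, 0.995, -0.0, 0.007]
force: [9.0, 0.7, 1.8]
finger_gap: 0.502
gripper_force: 40.8
```

>>> servo_tool --commands '[0, 0, 0.0003, 0, 0, 0.0194, -1, 0, 0, 0.0003, 0, 0, 0.0194, -1, 0, 0, 0.0003, 0, 0, 0.0194, -1, 0, 0, 0.0003, 0, 0, 0.0194, -1, 0, 0, 0.0003, 0, 0, 0.0194, -1, 0, 0, 0.0003, 0, 0, 0.0194, -1, 0, 0, 0.0003, 0, 0, 0.0194, -1, 0, 0, 0.0003, 0, 0, 0.0194, -1, 0, 0, 0.0003, 0, 0, 0.0194, -1, 0, 0, 0.0003, 0, 0, 0.0194, -1, 0, 0, 0.0003, 0, 0, 0.0194, -1]'

```text
t: 8.52
tcp_pos: [0.5596, 0.0525, 0.1881]
tool_rot: [0.699, 0.715, 0.004, 0.006]
force: [10.9, 2.2, 1.4]
finger_gap: 0.51
gripper_force: 40.9
```

```bash
python3 s.py
```

```text
8.5167 [-0.105  0.493  1.647 -0.     0.986 -0.127] [0.5596 0.0525 0.1881] yawx 91.24 F [10.94  2.22  1.45] M [ 0.298 -1.261  0.098] 0.5095791268839737 40.90044021606445 r,ang 0.0855 -0.14
```

>>> servo_tool --commands '[0, 0, 0.0003, 0, 0, 0.0194, -1, 0, 0, 0.0003, 0, 0, 0.0194, -1, 0, 0, 0.0003, 0, 0, 0.0194, -1, 0, 0, 0.0003, 0, 0, 0.0194, -1, 0, 0, 0.0003, 0, 0, 0.0194, -1, 0, 0, 0.0003, 0, 0, 0.0194, -1, 0, 0, 0.0003, 0, 0, 0.0194, -1, 0, 0, 0.0003, 0, 0, 0.0194, -1, 0, 0, 0.0003, 0, 0, 0.0194, -1, 0, 0, 0.0003, 0, 0, 0.0194, -1, 0, 0, 0.0003, 0, 0, 0.0194, -1]'

```text
t: 9.43
tcp_pos: [0.56, 0.0522, 0.1864]
tool_rot: [0.992, 0.125, 0.008, 0.002]
force: [10.2, 1.7, 0.8]
finger_gap: 0.499
gripper_force: 40.7
```

>>> servo_tool --commands '[0, 0, 0.0003, 0, 0, 0.0194, -1, 0, 0, 0.0003, 0, 0, 0.0194, -1, 0, 0, 0.0003, 0, 0, 0.0194, -1, 0, 0, 0.0003, 0, 0, 0.0194, -1, 0, 0, 0.0003, 0, 0, 0.0194, -1, 0, 0, 0.0003, 0, 0, 0.0194, -1, 0, 0, 0.0003, 0, 0, 0.0194, -1, 0, 0, 0.0003, 0, 0, 0.0194, -1, 0, 0, 0.0003, 0, 0, 0.0194, -1, 0, 0, 0.0003, 0, 0, 0.0194, -1]'

```text
t: 10.27
tcp_pos: [0.5598, 0.0518, 0.1849]
tool_rot: [0.885, -0.465, 0.007, -0.002]
force: [10.3, -0.6, 0.7]
finger_gap: 0.501
gripper_force: 40.9
```

```bash
python3 s.py
```

```text
10.2667 [-1.060e-01  4.980e-01  1.650e+00 -2.000e-03  9.790e-01  2.433e+00] [0.5598 0.0518 0.1849] yawx -55.42 F [10.33 -0.6   0.69] M [-0.054 -1.36   0.093] 0.5014041648652326 40.904381275177 r,ang 0.0862 0.01
```

>>> servo_tool --commands '[0.004, -0.0058, 0, 0, 0, 0, -1, 0, 0, 0, 0, 0, 0, 1, 0, 0, 0, 0, 0, 0, 1, 0, 0, 0, 0, 0, 0, 1, 0, 0, 0, 0, 0, 0, 1, 0, 0, 0, 0, 0, 0, 1]'

```text
t: 10.77
tcp_pos: [0.5558, 0.0534, 0.1826]
tool_rot: [0.887, -0.463, -0.001, 0.0]
force: [-0.6, -0.1, -0.0]
finger_gap: 1.002
gripper_force: 0.0
```

```bash
python3 s.py
```

```text
10.7667 [-0.104  0.502  1.65  -0.     0.991  2.429] [0.5558 0.0534 0.1826] yawx -55.11 F [-0.59 -0.1  -0.01] M [ 0.037 -0.053 -0.003] 1.0016203898444478 0.0 r,ang 0.0847 -2.7
```

>>> servo_tool --commands '[0.0059, -0.0032, 0, 0, 0, 0, 1, 0, 0, 0, 0, 0, -0.0194, 1, 0, 0, 0, 0, 0, -0.0194, 1, 0, 0, 0, 0, 0, -0.0194, 1, 0, 0, 0, 0, 0, -0.0194, 1, 0, 0, 0, 0, 0, -0.0194, 1, 0, 0, 0, 0, 0, -0.0194, 1, 0, 0, 0, 0, 0, -0.0194, 1, 0, 0, 0, 0, 0, -0.0194, 1, 0, 0, 0, 0, 0, -0.0194, 1, 0, 0, 0, 0, 0, -0.0194, 1, 0, 0, 0, 0, 0, -0.0194, 1]'

```text
t: 11.77
tcp_pos: [0.5597, 0.0518, 0.1829]
tool_rot: [0.982, 0.191, -0.0, 0.0]
force: [-0.3, 0.0, 0.8]
finger_gap: 1.004
gripper_force: 0.0
```

>>> servo_tool --commands '[0, 0, 0, 0, 0, -0.0194, 1, 0, 0, 0, 0, 0, -0.0194, 1, 0, 0, 0, 0, 0, -0.0194, 1, 0, 0, 0, 0, 0, -0.0194, 1, 0, 0, 0, 0, 0, -0.0194, 1, 0, 0, 0, 0, 0, -0.0194, 1, 0, 0, 0, 0, 0, -0.0194, 1, 0, 0, 0, 0, 0, -0.0194, 1, 0, 0, 0, 0, 0, -0.0194, 1, 0, 0, 0, 0, 0, -0.0194, 1, 0, 0, 0, 0, 0, -0.0194, 1, 0, 0, 0, 0, 0, -0.0194, 1]'

```text
t: 12.77
tcp_pos: [0.5597, 0.0518, 0.1829]
tool_rot: [0.603, 0.798, -0.0, -0.0]
force: [-0.2, -0.5, 0.1]
finger_gap: 0.994
gripper_force: 0.0
```

>>> servo_tool --commands '[0, 0, 0, 0, 0, -0.0194, 1, 0, 0, 0, 0, 0, -0.0194, 1, 0, 0, 0, 0, 0, -0.0194, 1, 0, 0, 0, 0, 0, -0.0194, 1, 0, 0, 0, 0, 0, -0.0194, 1, 0, 0, 0, 0, 0, -0.0194, 1, 0, 0, 0, 0, 0, -0.0194, 1, 0, 0, 0, 0, 0, -0.0194, 1, 0, 0, 0, 0, 0, -0.0194, 1, 0, 0, 0, 0, 0, -0.0194, 1, 0, 0, 0, 0, 0, 0, 1]'

```text
t: 13.68
tcp_pos: [0.5597, 0.0518, 0.1829]
tool_rot: [0.04, 0.999, -0.0, -0.0]
force: [-0.4, -0.1, 0.3]
finger_gap: 0.999
gripper_force: 0.0
```

```bash
python3 s.py
python3 - <<'E'
from st import *
p=snap('wrist','w2.png'); c=proj(p,[.5595,.051,.215])[0]; print(c)
e,r=red(p,c,34); print(e,r,back(p,e,.215))
E
```

```text
13.6833 [-0.106  0.505  1.641 -0.     0.995 -1.598] [0.5597 0.0518 0.1829] yawx 175.46 F [-0.42 -0.12  0.34] M [-0.022  0.012  0.012] 0.9987184265182545 0.0 r,ang 0.0862 -0.09
[277.05359019 303.31566112]
[277.9631958  301.45114136] 33.360782623291016 [0.55860101 0.05146851 0.215     ]
```

View pics/w2.png

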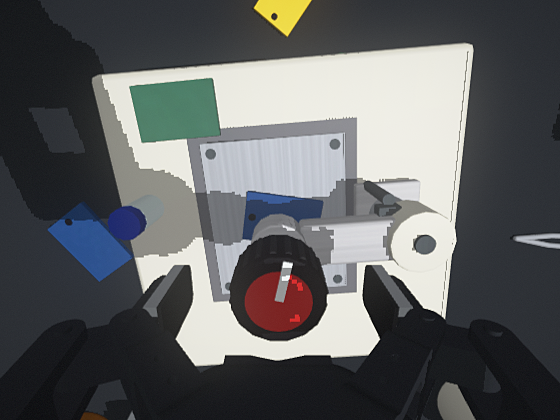

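The wrist view shows the arm at home along -y. The knob's red disc is at (278,301), centred between the open pads, and the coupon is undisturbed. I'll regrip and go on turning.

>>> servo_tool --commands '[0, 0, 0, 0, 0, 0, -1, 0, 0, 0, 0, 0, 0, -1, 0, 0, 0, 0, 0, 0, -1, 0, 0, 0, 0, 0, 0, -1, 0, 0, 0, 0, 0, 0, -1, 0, 0, 0, 0, 0, 0, -1, 0, 0, 0.0003, 0, 0, 0.0194, -1, 0, 0, 0.0003, 0, 0, 0.0194, -1, 0, 0, 0.0003, 0, 0, 0.0194, -1, 0, 0, 0.0003, 0, 0, 0.0194, -1, 0, 0, 0.0003, 0, 0, 0.0194, -1]'

```text
t: 14.65
tcp_pos: [0.5597, 0.0523, 0.1826]
tool_rot: [0.341, 0.94, 0.0, 0.0]
force: [-0.1, 1.6, 4.1]
finger_gap: 0.504
gripper_force: 40.4
```

```bash
python3 s.py
```

```text
14.65 [-1.060e-01  5.060e-01  1.642e+00  1.000e-03  9.930e-01 -9.800e-01] [0.5597 0.0523 0.1826] yawx 140.08 F [-0.15  1.64  4.06] M [0.231 0.048 0.088] 0.5038657301987863 40.35292983055115 r,ang 0.0857 -0.04
```

>>> servo_tool --commands '[0, 0, 0.0003, 0, 0, 0.0194, -1, 0, 0, 0.0003, 0, 0, 0.0194, -1, 0, 0, 0.0003, 0, 0, 0.0194, -1, 0, 0, 0.0003, 0, 0, 0.0194, -1]'

```text
t: 14.98
tcp_pos: [0.5598, 0.0524, 0.182]
tool_rot: [0.558, 0.83, 0.001, 0.0]
force: [-0.5, 2.7, 2.5]
finger_gap: 0.499
gripper_force: 40.3
```

```bash
python3 s.py
```

```text
14.9833 [-1.060e-01  5.070e-01  1.642e+00  1.000e-03  9.920e-01 -4.930e-01] [0.5598 0.0524 0.182 ] yawx 112.15 F [-0.47  2.75  2.53] M [0.318 0.017 0.144] 0.4993841768391882 40.30274212360382 r,ang 0.0856 0.02
```

>>> servo_tool --commands '[0, 0, 0.0003, 0, 0, 0.0194, -1, 0, 0, 0.0003, 0, 0, 0.0194, -1]'

```text
t: 15.15
tcp_pos: [0.5599, 0.0524, 0.1818]
tool_rot: [0.655, 0.756, 0.001, 0.0]
force: [0.4, 1.7, 2.7]
finger_gap: 0.502
gripper_force: 40.3
```

```bash
python3 s.py
```

```text
15.15 [-1.060e-01  5.070e-01  1.643e+00  1.000e-03  9.910e-01 -2.490e-01] [0.5599 0.0524 0.1818] yawx 98.18 F [0.42 1.72 2.66] M [ 0.327 -0.026  0.123] 0.5017133801063611 40.2746844291687 r,ang 0.0856 0.08
```

>>> servo_tool --commands '[0, 0, 0.0003, 0, 0, 0.0194, -1, 0, 0, 0.0003, 0, 0, 0.0194, -1]'

```text
t: 15.32
tcp_pos: [0.56, 0.0525, 0.1815]
tool_rot: [0.742, 0.671, 0.001, 0.0]
force: [-0.7, 1.9, 3.0]
finger_gap: 0.505
gripper_force: 40.3
```

```bash
python3 s.py
```

```text
15.3167 [-1.060e-01  5.070e-01  1.643e+00  1.000e-03  9.900e-01 -5.000e-03] [0.56   0.0525 0.1815] yawx 84.21 F [-0.69  1.86  2.98] M [ 0.324 -0.013  0.159] 0.5050313561833047 40.256085991859436 r,ang 0.0855 0.14
```

>>> servo_tool --commands '[0, 0, 0.0003, 0, 0, 0.0194, -1, 0, 0, 0.0003, 0, 0, 0.0194, -1]'

```text
t: 15.48
tcp_pos: [0.5601, 0.0525, 0.1812]
tool_rot: [0.818, 0.575, 0.001, 0.0]
force: [-0.3, 2.4, 2.2]
finger_gap: 0.504
gripper_force: 40.2
```

```bash
python3 s.py
```

```text
15.4833 [-1.060e-01  5.080e-01  1.643e+00  1.000e-03  9.890e-01  2.390e-01] [0.5601 0.0525 0.1812] yawx 70.25 F [-0.28  2.43  2.2 ] M [ 0.296 -0.024  0.122] 0.5035692048791222 40.240965485572815 r,ang 0.0855 0.18
```

>>> servo_tool --commands '[0, 0, 0.0003, 0, 0, 0.0194, -1, 0, 0, 0.0003, 0, 0, 0.0194, -1]'

```text
t: 15.65
tcp_pos: [0.5601, 0.0524, 0.1809]
tool_rot: [0.882, 0.472, 0.001, 0.0]
force: [0.5, 1.7, 2.4]
finger_gap: 0.507
gripper_force: 40.2
```

```bash
python3 s.py
```

```text
15.65 [-1.060e-01  5.080e-01  1.643e+00  1.000e-03  9.890e-01  4.820e-01] [0.5601 0.0524 0.1809] yawx 56.29 F [0.55 1.72 2.42] M [ 0.259 -0.005  0.118] 0.507440468177034 40.23866593837738 r,ang 0.0856 0.23
```

```bash
cat > avg.py <<'E'
from st import *
import sys
M=[];T=[]
for i in range(int(sys.argv[1])):
    p=manip.snapshot('wrist'); s=manip.sense(); M.append(s['ft_torque'][2]); T.append(s['tau'][5])
print(s['t'],np.mean(M).round(4),np.std(M).round(4),'tau6',np.mean(T).round(4),np.std(T).round(4),np.round(M,3))
cv2.imwrite('pics/w3.png',p['img'][:,:,::-1])
E
python3 avg.py 20; python3 s.py
```

```text
16.65 0.0638 0.0811 tau6 0.1014 0.094 [-0.06  -0.09  -0.085 -0.025 -0.039  0.03   0.024  0.069  0.074  0.105
  0.171  0.121  0.123  0.123  0.11   0.156  0.079  0.1    0.155  0.134]
16.65 [-1.060e-01  5.080e-01  1.643e+00  1.000e-03  9.890e-01  4.760e-01] [0.5601 0.0523 0.1809] yawx 56.65 F [-0.08  4.58  5.09] M [ 0.743 -0.147  0.134] 0.5041671831379452 40.64742565155029 r,ang 0.0857 0.22
```

Create m.py:
```python
from st import *
s,R=tool(); print(s['t'],'yawx',round(np.degrees(np.arctan2(R[1,0],R[0,0])),2),'Mz',s['ft_torque'][2].round(4),'tau6',s['tau'][5].round(4),'Fz',s['force'][2].round(1))
```

```text
(no output)
```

>>> servo_tool --commands '[0, 0, 0.0003, 0, 0, 0.0194, -1, 0, 0, 0.0003, 0, 0, 0.0194, -1]'

```text
t: 16.82
tcp_pos: [0.5602, 0.0522, 0.1805]
tool_rot: [0.932, 0.361, 0.001, 0.0]
force: [1.8, 4.5, 5.1]
finger_gap: 0.503
gripper_force: 40.6
```

```bash
python3 m.py
```

```text
16.8167 yawx 42.35 Mz 0.1297 tau6 -0.8887 Fz 5.1
```

>>> servo_tool --commands '[0, 0, 0.0003, 0, 0, 0.0194, -1]'

```text
t: 16.9
tcp_pos: [0.5602, 0.0522, 0.1804]
tool_rot: [0.953, 0.304, 0.001, 0.0]
force: [1.2, 5.1, 5.6]
finger_gap: 0.5
gripper_force: 40.6
```

```bash
python3 m.py
```

```text
16.9 yawx 35.36 Mz 0.1811 tau6 -0.8343 Fz 5.6
```

>>> servo_tool --commands '[0, 0, 0.0003, 0, 0, 0.0194, -1]'

```text
t: 16.98
tcp_pos: [0.5602, 0.0522, 0.1802]
tool_rot: [0.97, 0.245, 0.001, 0.0]
force: [0.7, 4.5, 5.2]
finger_gap: 0.506
gripper_force: 40.6
```

```bash
python3 m.py
```

```text
16.9833 yawx 28.37 Mz 0.1148 tau6 -0.8303 Fz 5.2
```

>>> servo_tool --commands '[0, 0, 0.0003, 0, 0, 0.0194, -1]'

```text
t: 17.07
tcp_pos: [0.5602, 0.0522, 0.1801]
tool_rot: [0.983, 0.186, 0.001, 0.0]
force: [1.7, 3.9, 5.3]
finger_gap: 0.502
gripper_force: 40.6
```

```bash
python3 m.py
```

```text
17.0667 yawx 21.39 Mz 0.1619 tau6 -0.8294 Fz 5.3
```

>>> servo_tool --commands '[0, 0, 0.0003, 0, 0, 0.0194, -1]'

```text
t: 17.15
tcp_pos: [0.5602, 0.0521, 0.18]
tool_rot: [0.992, 0.125, 0.001, -0.0]
force: [0.9, 4.5, 5.8]
finger_gap: 0.499
gripper_force: 40.6
```

```bash
python3 m.py
```

```text
17.15 yawx 14.41 Mz 0.0935 tau6 -0.8284 Fz 5.8
```

>>> servo_tool --commands '[0, 0, 0, 0, 0, 0, 1, 0, 0, 0, 0, 0, 0, 1, 0, 0, 0, 0, 0, 0, 1, 0, 0, 0, 0, 0, 0, 1, 0, 0, 0, 0, 0, 0, 1, 0, 0, -0.06, 0, 0, 0, 1, 0, 0, -0.06, 0, 0, 0, 1]'

```text
t: 17.73
tcp_pos: [0.5578, 0.0518, 0.2381]
tool_rot: [0.992, 0.128, -0.003, -0.001]
force: [1.6, 0.1, 0.0]
finger_gap: 1.0
gripper_force: 0.0
```

>>> servo_tool --commands '[0, 0, 0, 0, 0, -0.0192, 1, 0, 0, 0, 0, 0, -0.0192, 1, 0, 0, 0, 0, 0, -0.0192, 1, 0, 0, 0, 0, 0, -0.0192, 1, 0, 0, 0, 0, 0, -0.0192, 1, 0, 0, 0, 0, 0, -0.0192, 1, 0, 0, 0, 0, 0, -0.0192, 1, 0, 0, 0, 0, 0, -0.0192, 1, 0, 0, 0, 0, 0, -0.0192, 1, 0, 0, 0, 0, 0, -0.0192, 1, 0, 0, 0, 0, 0, -0.0192, 1]'

```text
t: 18.65
tcp_pos: [0.5593, 0.0517, 0.2393]
tool_rot: [0.7, 0.714, -0.0, -0.0]
force: [0.1, -0.4, -0.3]
finger_gap: 1.0
gripper_force: 0.0
```

>>> servo_tool --commands '[-0.065, 0, 0, 0, 0, 0, 1, -0.065, 0, 0, 0, 0, 0, 1, -0.065, 0, 0, 0, 0, 0, 1, 0, 0, 0, 0, 0.0194, 0, 1, 0, 0, 0, 0, 0.0194, 0, 1, 0, 0, 0, 0, 0.0194, 0, 1, 0, 0, 0, 0, 0.0194, 0, 1, 0, 0, 0, 0, 0.0194, 0, 1, 0, 0, 0, 0, 0.0194, 0, 1, 0, 0, 0, 0, 0.0194, 0, 1, 0, 0, 0, 0, 0, 0, 1]'

```text
t: 19.57
tcp_pos: [0.5602, -0.0488, 0.2358]
tool_rot: [0.641, 0.645, 0.291, -0.297]
force: [0.5, -0.0, -0.8]
finger_gap: 1.0
gripper_force: 0.0
```

```bash
python3 s.py
python3 - <<'E'
from st import *
p=snap('wrist','w4.png'); print(proj(p,[[.5595,.051,.211],[.5595,.051,.164],[.5595,.051,.105]]))
R=p['world_to_cam'][:3,:3];t=p['world_to_cam'][:3,3];print(-R.T@t)
E
```

```text
19.5667 [-0.63   0.647  1.516  0.65   1.581 -0.837] [ 0.5602 -0.0488  0.2358] yawx 90.14 F [ 0.46 -0.01 -0.77] M [-0.415 -0.043 -0.045] 0.9998022544113131 0.0 r,ang 0.1868 0.13
[[277.29214059 159.87909441]
 [277.57341014 194.50616159]
 [277.82805594 225.85558143]]
[ 0.56159234 -0.10816464  0.38549125]
```

View pics/w4.png

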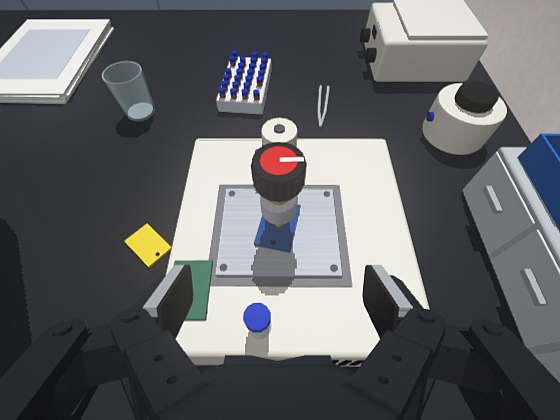

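The wrist view shows the knob at (278,165), the arm end at (280,205) with the tip on the blue coupon behind it, and nothing displaced. I'll take a flatter view to measure the knob-to-arm gap.

>>> servo_tool --commands '[0, 0, 0, 0, 0.0194, 0, 1, 0, 0, 0, 0, 0.0194, 0, 1, 0, 0, 0, 0, 0.0194, 0, 1, -0.028, 0, 0.01, 0, 0, 0, 1, -0.028, 0, 0.01, 0, 0, 0, 1, -0.028, 0, 0.01, 0, 0, 0, 1, 0, 0, 0, 0, 0, 0, 1]'

```text
t: 20.2
tcp_pos: [0.5601, -0.0445, 0.1927]
tool_rot: [0.576, 0.584, 0.4, -0.408]
force: [-0.8, 0.0, 0.0]
finger_gap: 1.005
gripper_force: 0.0
```

```bash
python3 s.py
python3 - <<'E'
from st import *
p=snap('wrist'); print(proj(p,[[.5595,.051,.211],[.5595,.051,.164],[.5595,.051,.105]]))
R=p['world_to_cam'][:3,:3];t=p['world_to_cam'][:3,3];print(-R.T@t)
np.savez('w5.npz',**{k:p[k] for k in('img','mtx','world_to_cam')})
im=p['img'][60:210,180:380,::-1]; cv2.imwrite('pics/w5.png',cv2.resize(im,(800,600),interpolation=cv2.INTER_CUBIC))
E
```

```text
20.2 [-0.691  0.866  1.5    0.811  1.751 -0.996] [ 0.5601 -0.0445  0.1927] yawx 90.35 F [-0.85  0.02  0.05] M [-0.421 -0.051  0.02 ] 1.0050143591208154 0.0 r,ang 0.1825 0.09
[[277.9028383  156.55085154]
 [278.02872123 206.37299659]
 [278.15148424 254.96033119]]
[ 0.56216925 -0.15304153  0.31209231]
```

View pics/w5.png

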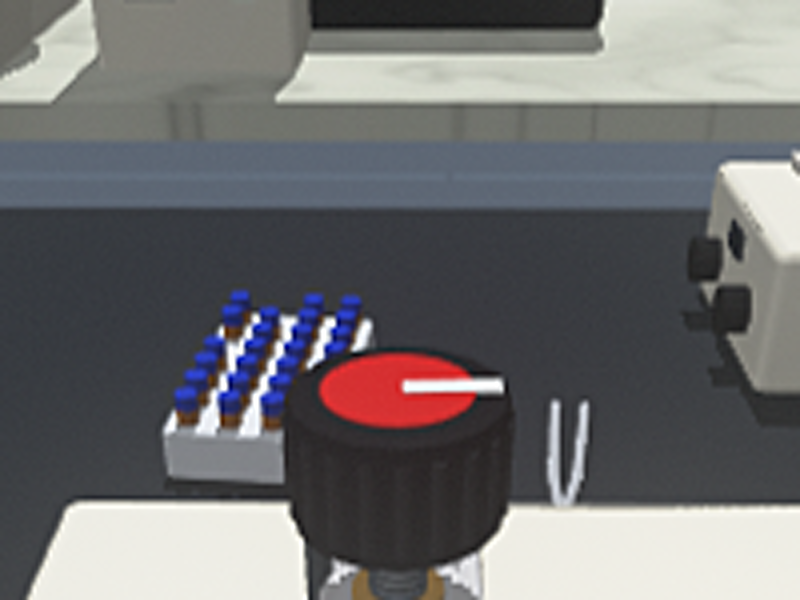

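Run:
```python
import numpy as np,cv2
im=np.load('w5.npz')['img'][140:290,190:390,::-1]; cv2.imwrite('pics/w6.png',cv2.resize(im,(800,600),interpolation=cv2.INTER_CUBIC))
```

```text
(no output)
```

View pics/w6.png

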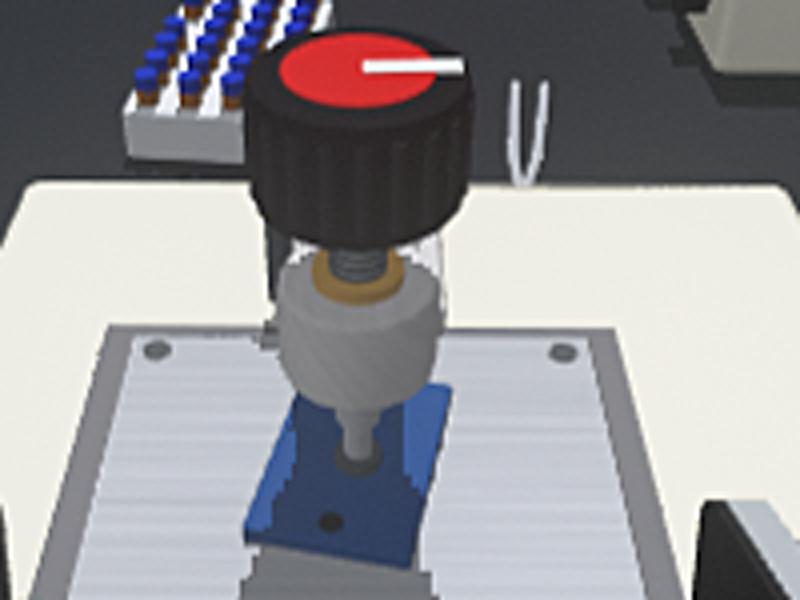

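The crop shows the tip sitting on the coupon at crop (358,462) and the red disc centre near (358,70). The coupon is unshifted and a short stretch of bare screw is visible. I'll fit the disc for the knob height.

Run:
```python
from st import *
d=np.load('w5.npz'); p={k:d[k] for k in d}
hsv=cv2.cvtColor(p['img'],cv2.COLOR_RGB2HSV).astype(int)
m=(((hsv[:,:,0]<8)|(hsv[:,:,0]>172))&(hsv[:,:,1]>150)&(hsv[:,:,2]>90))
m[:140]=0;m[180:]=0;m[:,:240]=0;m[:,320:]=0
pts=cv2.convexHull(cv2.findNonZero(m.astype(np.uint8))).reshape(-1,2).astype(float)
r0=lambda z,r:np.array([proj(p,[.5595+r*np.cos(a),.051+r*np.sin(a),z])[0] for a in np.linspace(0,6.28,60)])
# knob silhouette: dark pixels extremes
g=p['img'].max(2); dark=g<70
rows=[(v,np.nonzero(dark[v,240:320])[0][[0,-1]]+240) for v in range(150,202,6)]
print(rows)
for z in(.207,.209,.211,.213):
    e=r0(z,.0155); print(z,'disc rows',e[:,1].min().round(1),e[:,1].max().round(1),'cols',e[:,0].min().round(1),e[:,0].max().round(1),'knob bottom front row',r0(z-.028,.022)[:,1].max().round(2),'top rim back row',r0(z,.022)[:,1].min().round(2),'w',np.ptp(r0(z,.022)[:,0]).round(1))
print('obs disc',pts.min(0),pts.max(0))
col=p['img'][:,279].max(1); print('col 279',list(zip(range(144,152),col[144:152])),list(zip(range(196,210),col[196:210])))
print('tip ring front row pred',r0(.105,.006)[:,1].max(),'col',p['img'][248:264,279].tolist())
print('arm back plate corners', proj(p,[[.5595+.065,.051+.055,.1],[.5595-.065,.051+.055,.1]]))
```

```text
[(150, array([261, 319])), (156, array([242, 319])), (162, array([251, 316])), (168, array([251, 315])), (174, array([251, 315])), (180, array([251, 315])), (186, array([253, 306])), (192, array([255, 303])), (198, array([257, 296]))]
0.207 disc rows 152.4 171.1 cols 257.8 298.0 knob bottom front row 207.38 top rim back row 148.98 w 57.1
0.209 disc rows 150.2 168.7 cols 257.7 298.1 knob bottom front row 205.27 top rim back row 146.74 w 57.4
0.211 disc rows 147.9 166.3 cols 257.6 298.2 knob bottom front row 203.14 top rim back row 144.47 w 57.7
0.213 disc rows 145.5 163.8 cols 257.5 298.3 knob bottom front row 200.98 top rim back row 142.18 w 58.1
obs disc [260. 148.] [298. 166.]
col 279 [(144, np.uint8(64)), (145, np.uint8(64)), (146, np.uint8(59)), (147, np.uint8(42)), (148, np.uint8(140)), (149, np.uint8(221)), (150, np.uint8(217)), (151, np.uint8(215))] [(196, np.uint8(55)), (197, np.uint8(53)), (198, np.uint8(54)), (199, np.uint8(53)), (200, np.uint8(51)), (201, np.uint8(48)), (202, np.uint8(50)), (203, np.uint8(78)), (204, np.uint8(92)), (205, np.uint8(76)), (206, np.uint8(90)), (207, np.uint8(72)), (208, np.uint8(83)), (209, np.uint8(92))]
tip ring front row pred 259.4226837916447 col [[106, 109, 112], [104, 106, 111], [103, 106, 110], [104, 108, 112], [105, 107, 112], [108, 110, 115], [97, 100, 104], [70, 74, 78], [63, 66, 70], [68, 71, 72], [63, 66, 70], [57, 66, 84], [49, 65, 98], [53, 67, 97], [49, 65, 94], [50, 65, 94]]
arm back plate corners [[335.71816597 223.76832051]
 [221.9672742  223.10294706]]
```

>>> servo_tool --commands '[0.028, 0, -0.01, 0, 0, 0, 1, 0.028, 0, -0.01, 0, 0, 0, 1, 0.028, 0, -0.01, 0, 0, 0, 1, 0, 0, 0, 0, -0.0194, 0, 1, 0, 0, 0, 0, -0.0194, 0, 1, 0, 0, 0, 0, -0.0194, 0, 1, 0, 0, 0, 0, -0.0194, 0, 1, 0, 0, 0, 0, -0.0194, 0, 1, 0, 0, 0, 0, -0.0194, 0, 1, 0, 0, 0, 0, -0.0194, 0, 1, 0, 0, 0, 0, -0.0194, 0, 1, 0, 0, 0, 0, -0.0194, 0, 1]'

```text
t: 21.25
tcp_pos: [0.5617, -0.0458, 0.2439]
tool_rot: [0.702, 0.71, 0.043, -0.038]
force: [-0.6, 1.4, -0.2]
finger_gap: 0.998
gripper_force: 0.0
```

>>> servo_tool --commands '[0, 0, 0, 0, -0.0194, 0, 1, 0.065, 0, 0, 0, 0, 0, 1, 0.065, 0, 0, 0, 0, 0, 1, 0.065, 0, 0, 0, 0, 0, 1, 0, 0, 0, 0, 0, 0, 1, 0, 0, 0, 0, 0, 0, 1]'

```text
t: 21.75
tcp_pos: [0.5594, 0.0538, 0.2422]
tool_rot: [0.702, 0.713, 0.001, 0.001]
force: [0.1, 0.7, 0.6]
finger_gap: 1.004
gripper_force: 0.0
```

```bash
python3 s.py; python3 -c "
from st import *
s,R=tool();print(R.round(4).tolist())"
```

```text
21.75 [-0.103  0.428  1.583  0.     1.127 -0.119] [0.5594 0.0538 0.2422] yawx 90.9 F [0.11 0.71 0.57] M [ 0.044  0.001 -0.03 ] 1.003756350240217 0.0 r,ang 0.0842 -0.27
[[-0.0157, 0.9999, 0.0035], [0.9999, 0.0157, -0.0002], [-0.0002, 0.0035, -1.0]]
```

>>> servo_tool --commands '[-0.0036, 0, 0.0413, 0, 0, 0, 1, 0, 0, 0.0413, 0, 0, 0, 1, 0, 0, 0.0413, 0, 0, 0, 1, 0, 0, 0, 0, 0, 0, 1, 0, 0, 0, 0, 0, 0, -1, 0, 0, 0, 0, 0, 0, -1, 0, 0, 0, 0, 0, 0, -1, 0, 0, 0, 0, 0, 0, -1, 0, 0, 0, 0, 0, 0, -1, 0, 0, 0, 0, 0, 0, -1]'

```text
t: 22.58
tcp_pos: [0.5601, 0.0496, 0.1796]
tool_rot: [0.703, 0.712, 0.0, 0.001]
force: [-1.9, -2.4, 5.2]
finger_gap: 0.507
gripper_force: 40.0
```

```bash
python3 s.py
```

```text
22.5833 [-1.100e-01  5.100e-01  1.645e+00 -1.000e-03  9.840e-01 -1.220e-01] [0.5601 0.0496 0.1796] yawx 90.74 F [-1.88 -2.43  5.25] M [-0.162  0.318 -0.042] 0.5068309236975038 39.98142600059509 r,ang 0.0884 0.22
```

>>> servo_tool --commands '[0, 0, 0.0003, 0, 0, 0.0194, -1, 0, 0, 0.0003, 0, 0, 0.0194, -1, 0, 0, 0.0003, 0, 0, 0.0194, -1, 0, 0, 0.0003, 0, 0, 0.0194, -1, 0, 0, 0.0003, 0, 0, 0.0194, -1]'

```text
t: 23.0
tcp_pos: [0.5587, 0.05, 0.1788]
tool_rot: [0.885, 0.466, -0.001, 0.0]
force: [-4.5, -0.8, 7.8]
finger_gap: 0.502
gripper_force: 40.1
```

```bash
python3 s.py
```

```text
23.0 [-1.090e-01  5.100e-01  1.647e+00 -1.000e-03  9.850e-01  4.930e-01] [0.5587 0.05   0.1788] yawx 55.53 F [-4.54 -0.82  7.85] M [0.018 0.724 0.139] 0.5020286242240294 40.10896146297455 r,ang 0.088 -0.71
```

>>> servo_tool --commands '[0, 0, 0, 0, 0, 0, 1, 0, 0, 0, 0, 0, 0, 1, 0, 0, 0, 0, 0, 0, 1, 0, 0, 0, 0, 0, 0, 1, 0, 0, 0, 0, 0, 0, 1, 0, 0, -0.06, 0, 0, 0, 1, 0, 0, -0.07, 0, 0, 0, 1, 0, 0, -0.07, 0, 0, 0, 1]'

```text
t: 23.67
tcp_pos: [0.5589, 0.0502, 0.277]
tool_rot: [0.884, 0.468, -0.001, -0.001]
force: [1.2, -0.2, 0.3]
finger_gap: 0.998
gripper_force: 0.0
```

>>> servo_tool --commands '[-0.05, -0.03, 0, 0, 0, -0.0194, 1, -0.05, -0.02, 0, 0, 0, -0.0194, 1, -0.05, -0.02, 0, 0, 0, -0.0194, 1, 0, 0, 0, 0, 0, -0.0194, 1, 0, 0, 0, 0, 0, -0.0194, 1, 0, 0, 0, 0, 0.0194, 0, 1, 0, 0, 0, 0, 0.0194, 0, 1, 0, 0, 0, 0, 0.0194, 0, 1, 0, 0, 0, 0, 0.0194, 0, 1, 0, 0, 0, 0, 0.0194, 0, 1, 0, 0, 0, 0, 0, 0, 1]'

```text
t: 24.58
tcp_pos: [0.4952, -0.0031, 0.2747]
tool_rot: [0.672, 0.677, 0.211, -0.215]
force: [1.1, 0.1, -0.9]
finger_gap: 0.998
gripper_force: 0.0
```

```bash
python3 s.py
python3 - <<'E'
from st import *
p=snap('wrist','w7.png')
E
```

```text
24.5833 [-0.548  0.41   1.69   0.515  1.421 -0.733] [ 0.4952 -0.0031  0.2747] yawx 90.33 F [ 1.06  0.11 -0.92] M [-0.323 -0.013 -0.019] 0.9981471677110119 0.0 r,ang 0.1552 -24.59
```

View pics/w7.png

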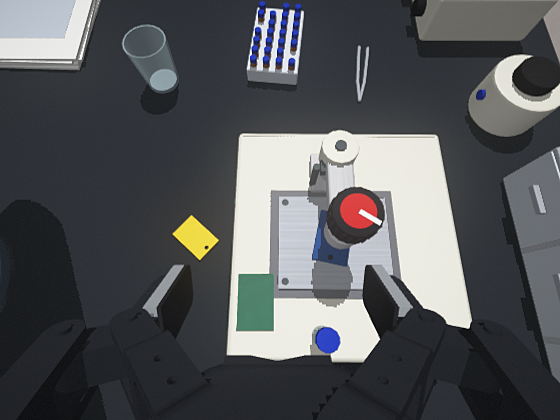

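The last view shows the arm at home over the coupon and the knob at (358,212), its line turned about 35° clockwise since the previous look. Nothing else has moved and the gripper is clear.

```bash
python3 -c "
from station import manip
print(manip.sign_off())"
```

```text
the job is handed in; nothing more can be done
None
```

The job is handed in after about 25 s of the 72 s: the pressure arm is home against its stop and the tip is pressed on the blue coupon, by my estimate about a third of a turn past contact (probably 0.28 to 0.41; the torque reading was too noisy to pin the contact point). The knob is released, and the last wrist view showed the coupon and everything else in view undisturbed.

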